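# Fit the bayonet cap on the spray compressor's filter and hold it home

### The job

Pick up the knurled steel cap lying on the bench and set it, closed end up, over the neck of the compressor's filter housing. Turn it until the hidden keyways inside drop over the neck's pins, push it fully home onto the shoulder against the spring, and finish while still holding it pushed home: do not let go. Leave the other things on the bench where they are.

Things in the scene. Friction and masses are not known exactly. Their poses are not given: they have to be found in the camera images.
- cap: knurled round steel cap, closed on top, 52 mm in diameter over the ribs (50 mm without), 34 mm tall, about 180 g; loose, standing on the bench on its open rim. A flat dark button (24 mm across, 2 mm high) marks the middle of its top. Origin: centre of its open lower rim; z up through the closed top.
- cap_bore (a point): inside of the cap; this point is on its axis, 30 mm above the rim, at the ceiling. Bore 33 mm in diameter; three straight keyways, 8 mm wide and reaching 21 mm from the axis, 120 degrees apart, run its whole height, unseen from outside. Their angle is not given: find it by turning under light pressure, at most 2.1 rad either way. They drop within about 0.08 rad of true.
- filter: spray compressor, fixed: a 240 x 150 mm base plate with an upright round aluminium filter housing, 60 mm in diameter at its shoulder, near the robot; a grey motor box with a black cylinder on top, 100 mm high, is centred 130 mm along the body's x. Origin: on the housing's axis at the bench surface; z up.
- shoulder (a point): centre of the flat shoulder on top of the filter housing, 130 mm above the bench, on the neck's axis: the cap's rim sits on it when home.
- pin_level (a point): point on the neck's axis 12 mm above the shoulder, level with the upper faces of three square pins, 5 mm wide, that stick out of the neck to 20 mm from the axis, 120 degrees apart, at an angle that differs at every start. Off the keyways the cap's rim rests here; in line it drops, about 6 mm freely, then 6 mm against the spring plunger.
- neck_top (a point): centre of the top of the upright steel neck, 28 mm above the shoulder. The neck is 30 mm in diameter, its top 6 mm tapering to 21 mm. The brass spring plunger sticks out 8 mm above it.
- plunger (a joint): travel of the brass spring plunger on top of the neck, 16 mm in diameter: 0 up and free, grows as it is pushed down, about 0.006 m when the cap is home. It needs 4 N to start and 7.6 N at 6 mm: enough to lift the cap off the shoulder if it is let go.
- cutter: bystander: thin steel ring cutter, open right through, 60 mm in diameter, 35 mm tall. Origin at the centre of its underside.
- tape: bystander: roll of pale paper tape, open right through, 64 mm in diameter, 22 mm tall. Origin at the centre of its underside.
- colour_a: bystander: dark brown bottle, 44 mm in diameter, 110 mm tall. Origin at the centre of its underside.
- colour_b: bystander: squat reddish jar, 50 mm in diameter, 75 mm tall. Origin at the centre of its underside.
- knife: bystander: spatula 240 mm long, lying flat along its x.
- bowl: bystander: small steel bowl, 110 mm in diameter, 50 mm tall. Origin at the centre of its underside.
- pencil: bystander: thin dark chocolate-brown stick, 12 mm thick, 110 mm long, lying along its x.
There are look-alikes about, which are no part of the job. Leave any purple look-alike of the cap alone.

How it is judged:
By the outcome, as a careful person would: the job done as asked, in the order asked, and still so for the second after the job is handed in, while the arm keeps its last pose, push and grip.
It also fails if it takes over 54 s, if anything falls off the work surface, if the arm or the gripper's body presses on something with over 40 N, if the wrist force passes 120 N, or if a joint passes its speed limit or range.

### The arm

A 7-joint arm with a two-finger parallel gripper is mounted at the origin on the work surface. World frame = base frame: x ahead of the robot, y to its left, z up, the work surface at z = 0. Lengths are in m, angles in rad, forces in N, time in s.
With the tool pointing down it reaches from about 0.35 to 0.9 m from the base axis. Payload 8.1 kg.
Tool frame: the origin (TCP) lies midway between the tips of the shut fingers; the grasp point (between the pads) lies 19 mm behind it; z points along the fingers, y is the line along which they close (so a half turn about z gives the same grasp; the last joint's range is limited). The gripper opens to 92 mm and grips with 3 to 60 N. Pads are 19 mm wide; open, the fingers measure 130 mm over their backs; the gripper's body (75 mm by 190 mm) begins 47 mm behind the grasp point.
Start: joints at [1.06, 0.434, 0.025, 1.573, -0.012, 1.134, -0.075], TCP at [0.248, -0.574, 0.196] pointing down, gripper open.
Joint ranges: [-2.62, 2.62], [-0.44, 2.09], [-1.27, 1.32], [0.08, 2.57], [-1.32, 4.46], [0.12, 2], [-2.74, 2.74]. Speed limits (rad/s): [2.22, 2.22, 3.01, 3.01, 3.14, 3.14, 3.14].

### API

Orientations are given as a unit quaternion [w, x, y, z].
In Python, from rig import ctrl gives the robot as it stands.
- The arm moves only by the tool step_arm, never from a script. Its argument "commands" is a list that holds one entry, the list of rows, each a list of 7 numbers: the shift along the tool's x, y, z in mm, then the turn, a rotation vector about the tool's x, y, z in rad, then the gripper's target within -1 to 1 (shut at 1, half-way at 0, fully open at -1). In form: [[[dx, dy, dz, ax, ay, az, fingers], ...]]. A call has 1 to 20 rows; each row is the pose to reach, as a shift and turn from the pose commanded when the call began, along the tool's axes at that moment; what a row does not reach only later rows make up. A row lasts 1/12 s, in which the tool goes at most 41.7 mm and 7.16 degrees, less where a joint would pass 70% of its speed; a pose out of reach is approached as far as the arm can. A call with a gripper value outside its range is refused whole. The fingers move at their own pace and stop on an object; "grip_force" is the grip in N (left out, the last holds). Time passes only in rows, so rows that repeat a pose let the fingers close. It gives the time, the measured TCP pose, the force, the opening and the grip force at its end, in the units of the state.
- ctrl.get_state(): the state, without advancing time (a new reading comes with each control period).
- ctrl.camera(name): name is "scene" or "top" or "wrist"; returns a dict with "frame" (400x640x3 uint8, red, green, blue), "fx", "fy", "cx", "cy" (pixels), "eye" and "orientation" of the camera in the world; the wrist camera has in their place "T_tool_cam" (4x4, takes a point from camera to tool coordinates, whose origin is the TCP and whose axes are the flange's). Camera axes: x right, y up, looking along -z (the intrinsics and any distortion apply to the point x, -y, -z); pixel columns grow to the right and rows downward; lengths in m; the calibration is good to about 2 mm. A picture is of the moment at which its call begins: read the wrist's pose just before it. There is no depth.
- ctrl.close_job(): hands the job in; it is judged then, once.
The state is a dict: "clock": time; "joints": joint angles; "qvel": joint speeds; "joint_torque": joint torques, N m; "tool_pos": TCP position; "orientation": TCP orientation; "wrist_force": force on the tool from outside, world axes, zero at the start; "ft_torque": the same for the moment, N m; "gripper_width": finger opening in m; "gripper_force": force on a finger pad.
Only numpy, scipy, OpenCV 4.12 (cv2) and the standard library are available. Lean on these libraries where they do the work, as an engineer would, in place of code of your own. Each camera call takes 0.05 s, during which the arm holds its last target. There are 200 camera calls.

## Working session

There is one attempt and no reset: what is moved stays moved. The work goes in short steps, Python scripts to look and compute and a tool call to move; the robot and the scene stay as the last step left them, time stands still between calls to the robot, and variables do not carry over. Pictures are saved under pics/ and viewed, at most 10 in all, crops included, and the job is handed in when it is done.

Besides the shell and the picture viewer there is one more tool, called as name(argument=value, ...), one argument or row to a line, values as JSON. step_arm: Moves the arm, as the interface text tells. Its arguments: {"type":"object","properties":{"commands":{"type":"array"},"grip_force":{"type":"number"}},"required":["commands"]}

```bash
mkdir -p pics; ls; cat > h.py <<'E'
import numpy as np, cv2
from scipy.spatial.transform import Rotation as R
from rig import ctrl
def q(o): return R.from_quat([o[1],o[2],o[3],o[0]])
def pose():
    s=ctrl.get_state(); return np.array(s["tool_pos"]),q(s["orientation"]),s
def cam(n):
    p,r,s=pose(); c=ctrl.camera(n)
    if n=="wrist":
        T=np.array(c["T_tool_cam"]); c["C"]=p+r.apply(T[:3,3]); c["R"]=r.as_matrix()@T[:3,:3]
    else: c["C"]=np.array(c["eye"]); c["R"]=q(c["orientation"]).as_matrix()
    return c
def ray(c,u,v):
    d=c["R"]@np.array([(u-c["cx"])/c["fx"],-(v-c["cy"])/c["fy"],-1]); return c["C"],d/np.linalg.norm(d)
def onz(c,u,v,z):
    C,d=ray(c,u,v); return C+d*(z-C[2])/d[2]
def proj(c,P):
    x=c["R"].T@(np.array(P)-c["C"]); return c["cx"]+c["fx"]*x[0]/-x[2], c["cy"]-c["fy"]*x[1]/-x[2]
def save(n,f): cv2.imwrite("pics/"+n,cv2.cvtColor(f,cv2.COLOR_RGB2BGR))
E
python3 - <<'E'
from h import *
for n in("top","scene"):
    c=cam(n); save(n+".png",c["frame"]); print(n,{k:v for k,v in c.items() if k not in("frame",)})
c=cam("wrist"); print({k:v for k,v in c.items() if k!="frame"}); save("w0.png",c["frame"])
print(pose()[2])
E
```

```text
pics
top {'fx': 477.99997187940846, 'fy': 477.99997187940846, 'cx': 326.70693243484556, 'cy': 203.44514027805965, 'eye': array([0.43165104, 0.00391663, 1.34658327]), 'orientation': array([ 0.70755323,  0.04355233, -0.05138741, -0.70344222]), 'C': array([0.43165104, 0.00391663, 1.34658327]), 'R': array([[ 0.00505676,  0.99096955, -0.13399175],
       [-0.99992171,  0.00654448,  0.01066498],
       [ 0.01144557,  0.13392733,  0.99092506]])}
scene {'fx': 364.495687877154, 'fy': 364.495687877154, 'cx': 320.3789047703759, 'cy': 200.39840287338143, 'eye': array([1.42702779, 0.17748721, 0.65597651]), 'orientation': array([0.55409671, 0.29277061, 0.37989538, 0.6803982 ]), 'C': array([1.42702779, 0.17748721, 0.65597651]), 'R': array([[-0.21452441, -0.53156841,  0.81939875],
       [ 0.97645721, -0.09731267,  0.1925138 ],
       [-0.02259638,  0.84140672,  0.53992975]])}
{'fx': 288.15144433297843, 'fy': 288.15144433297843, 'cx': 321.85421494539054, 'cy': 198.08795030664217, 'T_tool_cam': array([[-7.68683770e-04,  9.65194081e-01,  2.61533546e-01,
         7.10118069e-02],
       [ 9.99999575e-0
[... 534 characters left out ...]
 0.02497554,  1.5738697 , -0.01159466,
        1.13400622, -0.07513648]), 'qvel': array([ 3.23717531e-04, -2.30100963e-03, -1.72438749e-03, -2.01336440e-03,
       -5.58385493e-04, -2.53870652e-04,  1.48897487e-05]), 'joint_torque': array([ 2.52606114e-03, -6.68268943e+01,  9.85906720e-01, -3.14694715e+01,
       -6.05558138e-02,  3.94302362e-02,  4.86937040e-05]), 'tool_pos': array([ 0.2476378 , -0.57338715,  0.19551289]), 'orientation': array([-5.88792749e-04,  9.79297330e-01,  2.02426185e-01, -1.82280450e-04]), 'wrist_force': array([0.55987358, 0.68677595, 0.27364733]), 'ft_torque': array([ 0.04443834,  0.0046092 , -0.00399147]), 'gripper_force': 0.0, 'gripper_width': 0.09187600825295147}
```

View pics/top.png

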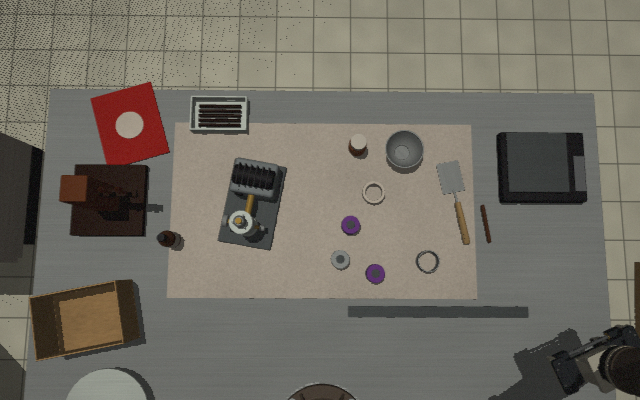

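View pics/scene.png

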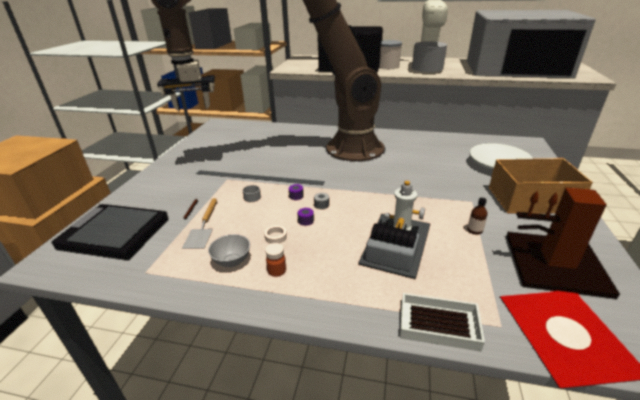

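Top view: the grey cap with a dark button is at (341,260). The open ring at (428,261) is the cutter and (374,193) is the tape. The two purple look-alikes are at (351,226) and (375,274). The filter housing is at about (240,222), with its motor further from the robot. In the scene view the cap is at (321,200) and the neck at (406,186). The steel-grey closed one fits the description; I'll confirm it in an enlarged crop.

```bash
python3 - <<'E'
from h import *
c=cam("top"); f=c["frame"]
a=cv2.resize(f[225:295,310:450],None,fx=4,fy=4,interpolation=cv2.INTER_CUBIC)
b=cv2.resize(f[190:260,200:300],(400,280),interpolation=cv2.INTER_CUBIC)
s=cam("scene"); g=s["frame"]
d=cv2.resize(g[170:225,280:440],(560,193),interpolation=cv2.INTER_CUBIC)
out=np.zeros((560,560,3),np.uint8); out[:280]=a; out[280:480,:400]=b[:200,:]; 
out=np.vstack([out[:280],np.hstack([b,np.zeros((280,160,3),np.uint8)])])
save("crop1.png",out); save("crop2.png",cv2.resize(g[170:230,300:440],(700,300),interpolation=cv2.INTER_CUBIC))
print("cap top",onz(c,341,259.5,.036), onz(s,321.5,197,.036))
print("shoulder",onz(c,240,222,.13),"neck",onz(c,239,221,.15),"scene plunger",onz(s,406,183,.166))
E
```

```text
cap top [ 0.45500604 -0.04991379  0.036     ] [ 0.46585975 -0.04435548  0.036     ]
shoulder [0.54695628 0.21167187 0.13      ] neck [0.54756297 0.21083364 0.15      ] scene plunger [0.55862301 0.20873805 0.166     ]
```

View pics/crop1.png

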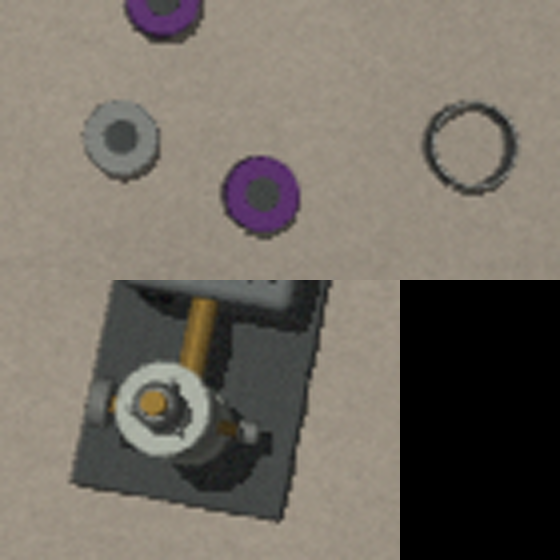

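View pics/crop2.png

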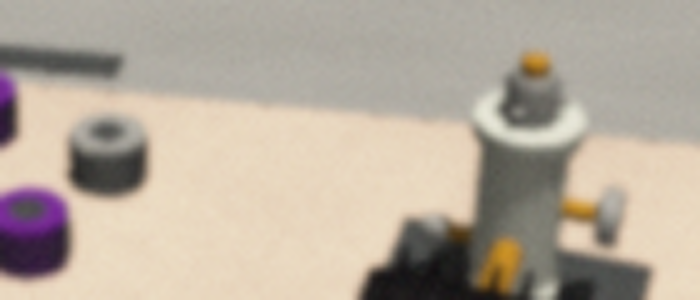

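The crop confirms it: the cap is the grey closed piece with a dark button, at top px (340.5,259.5). The cutter is an open ring, and the purple ones are look-alikes. The shoulder centre is at about (240.5,222). I'll move above the cap, keeping the tool's yaw, which leaves wrist range for the search.

```bash
cat >> h.py <<'E'
def to(P):
    p,r,_=pose(); return np.round(r.inv().apply(np.array(P)-p)*1000,1)
E
python3 -c "
from h import *
print(to([.455,-.05,.18]))"
```

```text
[ 397.9 -398.4   16. ]
```

step_arm(
  commands=[
    [[28, -28, 1, 0, 0, 0, -1], [57, -57, 2, 0, 0, 0, -1], [85, -85, 3, 0, 0, 0, -1], [114, -114, 4, 0, 0, 0, -1], [142, -142, 5, 0, 0, 0, -1], [171, -171, 6, 0, 0, 0, -1], [199, -199, 8, 0, 0, 0, -1], [228, -228, 9, 0, 0, 0, -1], [256, -256, 10, 0, 0, 0, -1], [284, -284, 11, 0, 0, 0, -1], [313, -313, 12, 0, 0, 0, -1], [341, -341, 13, 0, 0, 0, -1], [370, -370, 14, 0, 0, 0, -1], [398, -398, 16, 0, 0, 0, -1], [398, -398, 16, 0, 0, 0, -1], [398, -398, 16, 0, 0, 0, -1], [398, -398, 16, 0, 0, 0, -1]],
  ],
)

```text
clock: 1.67
tool_pos: [0.4551, -0.051, 0.18]
orientation: [0.0, 0.979, 0.203, -0.0]
wrist_force: [0.6, -0.4, 0.0]
gripper_width: 0.0922
gripper_force: 0.0
```

```bash
python3 - <<'E'
from h import *
p,r,s=pose(); print(p,s["joints"],s["qvel"].max()); c=cam("wrist"); f=c["frame"]
print(proj(c,[.455,-.05,.036])); save("w1.png",f)
hsv=cv2.cvtColor(f,cv2.COLOR_RGB2HSV)
m=((hsv[...,2]<110)&(hsv[...,1]<70)).astype(np.uint8)
n,l,st,ce=cv2.connectedComponentsWithStats(m)
for i in range(1,n):
    if st[i,4]>150: print(st[i],ce[i])
E
```

```text
[ 0.45511543 -0.05104399  0.1799711 ] [ 0.26271701  0.20344546 -0.31296985  1.96331901  0.0751743   0.98635538
 -1.24845633] 0.025854864914926022
(np.float64(321.3213954726675), np.float64(182.33071493001916))
[  54    0  173   92 8602] [148.52627296  31.671588  ]
[ 531    0   82   50 2430] [564.40946502  24.18353909]
[603   0  37  22 215] [630.24651163  10.35348837]
[450  32  39  36 456] [475.40350877  43.9254386 ]
[432  44  39  48 342] [443.16666667  75.02339181]
[368 101  20  22 263] [378.38022814 112.40304183]
[574 161  33  64 212] [590.01886792 191.99528302]
[311 170  19  19 266] [320.01503759 178.66917293]
[    0   191   640   209 99892] [316.17467865 313.29154487]
[370 228  19  18 264] [379.03030303 236.55681818]
```

View pics/w1.png

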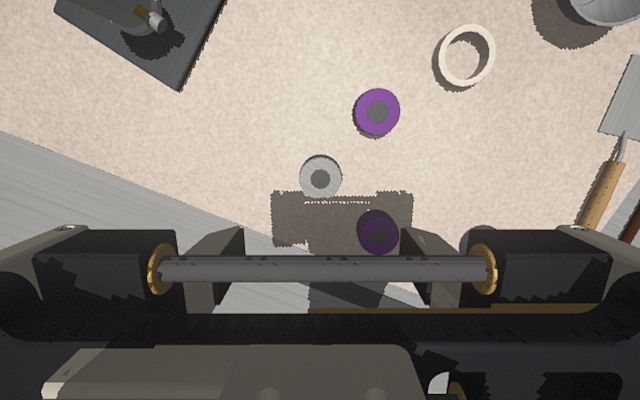

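The wrist view shows the grey cap's button at (320,179), with purple look-alikes at (378,112) and (379,237). Both are clear of the fingers' closing line.

```bash
python3 - <<'E'
from h import *
c=cam("wrist"); P=onz(c,320,178.7,.036); print(P,to([P[0],P[1],.011]))
E
```

```text
[ 0.45824316 -0.04764353  0.036     ] [  4.9  -2.8 169. ]
```

step_arm(
  commands=[
    [[5, -3, 35, 0, 0, 0, -1], [5, -3, 70, 0, 0, 0, -1], [5, -3, 105, 0, 0, 0, -1], [5, -3, 140, 0, 0, 0, -1], [5, -3, 160, 0, 0, 0, -1], [5, -3, 171, 0, 0, 0, -1], [5, -3, 171, 0, 0, 0, -1], [5, -3, 171, 0, 0, 0, -1], [5, -3, 171, 0, 0, 0, 1], [5, -3, 171, 0, 0, 0, 1], [5, -3, 171, 0, 0, 0, 1], [5, -3, 171, 0, 0, 0, 1], [5, -3, 171, 0, 0, 0, 1], [5, -3, 171, 0, 0, 0, 1], [5, -3, 171, 0, 0, 0, 1], [5, -3, 171, 0, 0, 0, 1]],
  ],
  grip_force=45,
)

```text
clock: 3.1
tool_pos: [0.4588, -0.0459, 0.0092]
orientation: [0.0, 0.979, 0.202, 0.0]
wrist_force: [0.3, 0.1, -0.0]
gripper_width: 0.0429
gripper_force: 0.0
```

```bash
python3 - <<'E'
from h import *
c=cam("wrist"); p,r,s=pose(); print(p,s["gripper_width"],s["gripper_force"],s["wrist_force"]); print(proj(c,[p[0],p[1],.036]))
t=cam("top")["frame"]
save("w2.png",np.vstack([c["frame"],cv2.resize(t[210:310,260:420],(640,400))])[::1])
save("w2.png",cv2.resize(cv2.imread("pics/w2.png")[...,::-1],(480,600)))
E
```

```text
[ 0.4588214  -0.04583784  0.00913392] 0.039231717617373006 0.0 [0.62938802 0.47278143 0.45843693]
(np.float64(322.65499416151874), np.float64(242.21709540854042))
```

View pics/w2.png

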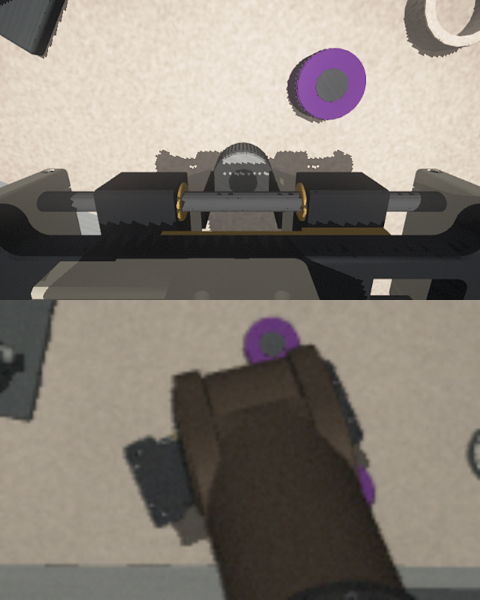

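```bash
python3 - <<'E'
from h import *
c=cam("wrist"); p,r,s=pose(); print(s["gripper_width"],s["gripper_force"])
for dx in (0,26,36,46): print(dx,[np.round(proj(c,[*(p+r.apply([dx/1000,0,0]))[:2],z])) for z in(0,.034)])
f=c["frame"]; save("w3.png",cv2.resize(f[170:310,240:410],(680,560),interpolation=cv2.INTER_CUBIC))
E
```

```text
0.031059719323782303 0.0
0 [array([323., 222.]), array([323., 241.])]
26 [array([322., 187.]), array([323., 200.])]
36 [array([322., 173.]), array([323., 183.])]
46 [array([322., 158.]), array([323., 166.])]
```

View pics/w3.png

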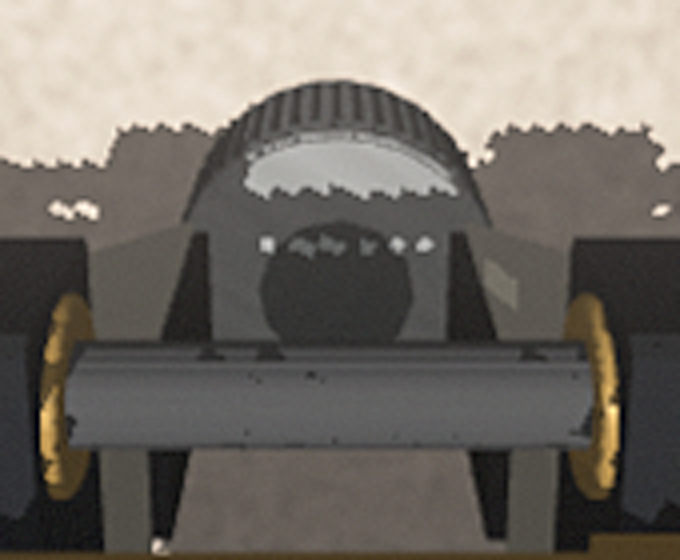

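step_arm(
  commands=[
    [[0, 0, 0, 0, 0, 0, 1], [0, 0, 0, 0, 0, 0, 1], [0, 0, 0, 0, 0, 0, 1]],
  ],
)

```text
clock: 3.5
tool_pos: [0.4588, -0.0458, 0.0091]
orientation: [0.0, 0.979, 0.202, -0.0]
wrist_force: [0.2, -0.3, -0.8]
gripper_width: 0.011
gripper_force: 0.0
```

```bash
python3 - <<'E'
from h import *
c=cam("wrist"); s=cam("scene"); p,r,st=pose(); print(p,st["gripper_width"],st["gripper_force"],st["wrist_force"])
u,v=map(int,proj(s,[p[0],p[1],.03])); print(u,v)
a=cv2.resize(s["frame"][v-40:v+30,u-50:u+50],(800,560),interpolation=cv2.INTER_CUBIC)
b=cv2.resize(c["frame"][170:310,240:410],(680,560),interpolation=cv2.INTER_CUBIC)
save("w4.png",cv2.resize(np.hstack([a,b]),(800,303)))
E
```

```text
[ 0.45882726 -0.0458336   0.00913025] 0.0034837614174696523 0.0 [ 0.55269326  0.89476734 -0.02586989]
321 197
```

View pics/w4.png

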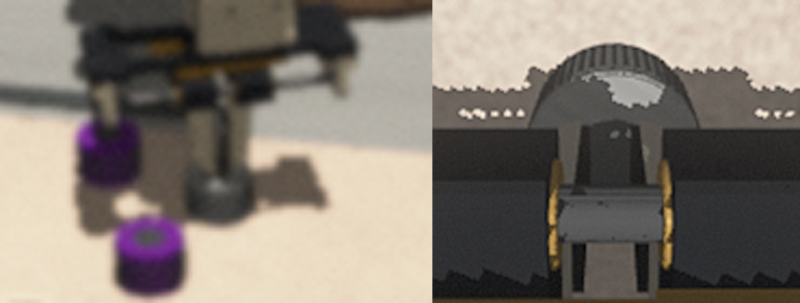

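The fingers shut to about 0 with no force, and both views show their tips at the cap's top, z≈0.036. So the real tips sit about 27 mm behind the reported TCP. I'll open and go lower in small steps, watching the force.

step_arm(
  commands=[
    [[0, 0, -6, 0, 0, 0, -1], [0, 0, -6, 0, 0, 0, -1], [0, 0, -6, 0, 0, 0, -1], [0, 0, -6, 0, 0, 0, -1], [0, 0, -6, 0, 0, 0, -1], [0, 0, -6, 0, 0, 0, -1], [0, 0, -6, 0, 0, 0, -1], [0, 0, -6, 0, 0, 0, -1], [0, 0, -6, 0, 0, 0, -1], [0, 0, -6, 0, 0, 0, -1], [0, 0, -6, 0, 0, 0, -1], [0, 0, -6, 0, 0, 0, -1], [0, 0, -6, 0, 0, 0, -1], [0, 0, 0, 0, 0, 0, -1], [0, 0, 3, 0, 0, 0, -1], [0, 0, 6, 0, 0, 0, -1]],
  ],
)

```text
clock: 4.93
tool_pos: [0.4585, -0.0459, 0.0025]
orientation: [-0.0, 0.979, 0.202, -0.0]
wrist_force: [-0.1, -0.3, 0.4]
gripper_width: 0.0916
gripper_force: 0.0
```

step_arm(
  commands=[
    [[0, 0, 2, 0, 0, 0, -1], [0, 0, 4, 0, 0, 0, -1], [0, 0, 6, 0, 0, 0, -1]],
  ],
)

```text
clock: 5.18
tool_pos: [0.4588, -0.0458, -0.0032]
orientation: [-0.0, 0.979, 0.202, -0.0]
wrist_force: [-0.9, 0.0, -0.0]
gripper_width: 0.0919
gripper_force: 0.0
```

The reported z is below the bench with no contact, which confirms the offset. I'll continue down and grip.

step_arm(
  commands=[
    [[0, 0, 3, 0, 0, 0, -1], [0, 0, 6, 0, 0, 0, -1], [0, 0, 9, 0, 0, 0, -1], [0, 0, 12, 0, 0, 0, -1], [0, 0, 13, 0, 0, 0, -1], [0, 0, 13, 0, 0, 0, 1], [0, 0, 13, 0, 0, 0, 1], [0, 0, 13, 0, 0, 0, 1], [0, 0, 13, 0, 0, 0, 1], [0, 0, 13, 0, 0, 0, 1], [0, 0, 13, 0, 0, 0, 1], [0, 0, 13, 0, 0, 0, 1], [0, 0, 13, 0, 0, 0, 1], [0, 0, 13, 0, 0, 0, 1]],
  ],
  grip_force=45,
)

```text
clock: 6.35
tool_pos: [0.4589, -0.0459, -0.0158]
orientation: [0.0, 0.979, 0.202, 0.0]
wrist_force: [-0.6, -0.3, 1.5]
gripper_width: 0.0491
gripper_force: 45.0
```

step_arm(
  commands=[
    [[0, 0, -10, 0, 0, 0, 1], [0, 0, -40, 0, 0, 0, 1], [0, 0, -75, 0, 0, 0, 1], [0, 0, -110, 0, 0, 0, 1], [0, 0, -145, 0, 0, 0, 1], [0, 0, -175, 0, 0, 0, 1], [10, -22, -191, 0, 0, 0, 1], [25, -52, -191, 0, 0, 0, 1], [40, -82, -191, 0, 0, 0, 1], [54, -112, -191, 0, 0, 0, 1], [68, -142, -191, 0, 0, 0, 1], [83, -172, -191, 0, 0, 0, 1], [97, -201, -191, 0, 0, 0, 1], [97, -201, -191, 0, 0, 0, 1], [97, -201, -191, 0, 0, 0, 1], [97, -201, -191, 0, 0, 0, 1]],
  ],
)

```text
clock: 7.68
tool_pos: [0.4677, 0.1766, 0.1752]
orientation: [0.0, 0.979, 0.203, -0.0]
wrist_force: [0.7, -1.4, -1.6]
gripper_width: 0.0493
gripper_force: 45.0
```

```bash
python3 - <<'E'
from h import *
c=cam("wrist"); p,r,st=pose(); print(p,st["gripper_width"],st["gripper_force"],st["wrist_force"],st["joints"])
print("plunger pred",proj(c,[.551,.213,.166]),"button pred",proj(c,p+r.apply([0,0,-.0518])))
save("w5.png",c["frame"])
f=c["frame"]; hsv=cv2.cvtColor(f,cv2.COLOR_RGB2HSV)
m=((hsv[...,0]>10)&(hsv[...,0]<28)&(hsv[...,1]>130)&(hsv[...,2]>90)).astype(np.uint8)
n,l,s2,ce=cv2.connectedComponentsWithStats(m)
for i in range(1,n):
    if s2[i,4]>60: print(s2[i],ce[i],onz(c,*ce[i],.166))
E
```

```text
[0.46785657 0.17588142 0.17517179] 0.04962139726241943 44.999508747132495 [-0.25243803 -0.43558291 -1.8414939 ] [-0.11336328  0.29228536 -0.43981539  1.87157343  0.14604508  1.01001213
 -1.77898662]
plunger pred (np.float64(321.8981284037944), np.float64(87.75488903836869)) button pred (np.float64(324.1467127310032), np.float64(262.0986084219743))
[341  20  37  49 789] [359.76679341  42.73510773] [0.58416118 0.20189207 0.166     ]
[312  80  23  25 416] [323.41586538  92.19951923] [0.5489259  0.21104284 0.166     ]
[413 247   7  26  85] [415.94117647 259.98823529] [0.46756129 0.1000942  0.166     ]
[413 274   8  20  94] [416.54255319 284.04255319] [0.44973728 0.08999709 0.166     ]
```

View pics/w5.png

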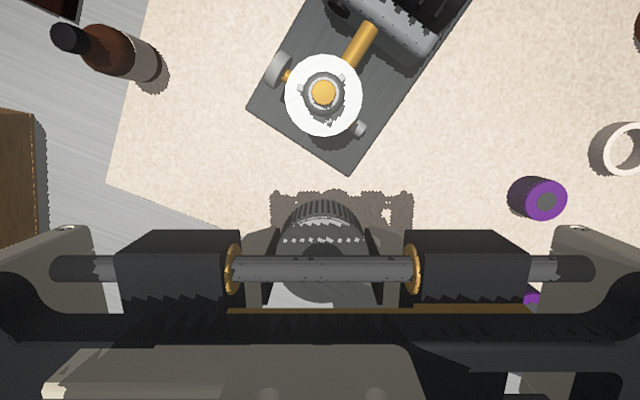

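The wrist view shows the cap held at (322,240). The plunger is at (323,92), centred in the white shoulder ring at about (324,95), with the pins as small tabs around the neck. I'll refine with a ring fit and check the cap's seating in the grip.

```bash
python3 - <<'E'
from h import *
c=cam("wrist"); p,r,st=pose(); f=c["frame"]
hsv=cv2.cvtColor(f,cv2.COLOR_RGB2HSV)
m=((hsv[...,2]>215)&(hsv[...,1]<25)).astype(np.uint8); m[:, :270]=0; m[:,380:]=0; m[:40]=0; m[150:]=0
k,_=cv2.findContours(m,cv2.RETR_EXTERNAL,cv2.CHAIN_APPROX_NONE); k=max(k,key=cv2.contourArea); h=cv2.convexHull(k)
P=np.array([onz(c,*q_[0],.13) for q_ in h]); 
A=np.c_[P[:,:2],np.ones(len(P))]; x=np.linalg.lstsq(A,(P[:,:2]**2).sum(1),rcond=None)[0]; ctr=x[:2]/2
print("ring",ctr,np.sqrt(x[2]+ctr@ctr)); print("tool shift mm", to([*ctr,p[2]]), to([.5489,.2110,p[2]]))
# held cap: front arc at rim for x offsets
for o in(-4,0,4): print(o,proj(c,p+r.apply([.026+o/1000,0,-.0158])),proj(c,p+r.apply([.025+o/1000,0,-.0498])),proj(c,p+r.apply([.012+o/1000,0,-.0518])))
col=cv2.cvtColor(f,cv2.COLOR_RGB2GRAY)[185:262,318:330].mean(1).astype(int); print(col)
E
```

```text
ring [0.54889    0.21121543] 0.02959619509790538
tool shift mm [88.3 -0.7 -0.1] [88.3 -0.5 -0.1]
-4 (np.float64(323.1042805951714), np.float64(201.94031650162557)) (np.float64(323.4170585443442), np.float64(222.2914098360686)) (np.float64(323.40555396037627), np.float64(247.6210389973099))
0 (np.float64(323.11110819516244), np.float64(195.68935741157767)) (np.float64(323.42768318393905), np.float64(214.78194465789588)) (np.float64(323.41598931674184), np.float64(240.368467759885))
4 (np.float64(323.1180168872382), np.float64(189.36415505823908)) (np.float64(323.4384625966896), np.float64(207.16308625157262)) (np.float64(323.42657514792455), np.float64(233.0113165453509))
[228 228 230 227 216 197 161 133 132 113 115 115 115 111 101  88  84  86
  85  85  84  84  84  85  84  81  78  83  93  97  88 131 144 115 166 184
 181 177 160 136 113  97  87  89  90  90  89  89  89  88  88  85  89 110
 136 149 145 103  57  53  55  54  54  53  54  53  54  53  54  51  49  53
  70  82  72  78  94]
```

step_arm(
  commands=[
    [[30, 0, 0, 0, 0, 0, 1], [60, 0, 0, 0, 0, 0, 1], [80, -1, 0, 0, 0, 0, 1], [90, -1, 0, 0, 0, 0, 1], [90, -1, 0, 0, 0, 0, 1], [90, -1, 0, 0, 0, 0, 1], [90, -1, 5, 0, 0, 0, 1], [90, -1, 12, 0, 0, 0, 1], [90, -1, 18, 0, 0, 0, 1], [90, -1, 22, 0, 0, 0, 1], [90, -1, 25, 0, 0, 0, 1], [90, -1, 28, 0, 0, 0, 1], [90, -1, 31, 0, 0, 0, 1], [90, -1, 34, 0, 0, 0, 1], [90, -1, 34, 0, 0, 0, 1]],
  ],
)

```text
clock: 9.03
tool_pos: [0.5501, 0.2136, 0.1405]
orientation: [0.0, 0.979, 0.202, -0.0]
wrist_force: [-0.5, 0.8, -2.6]
gripper_width: 0.0491
gripper_force: 45.0
```

step_arm(
  commands=[
    [[0, 0, 3, 0, 0, 0, 1], [0, 0, 6, 0, 0, 0, 1], [0, 0, 9, 0, 0, 0, 1], [0, 0, 12, 0, 0, 0, 1], [0, 0, 12, 0, 0, 0, 1]],
  ],
)

```text
clock: 9.45
tool_pos: [0.5504, 0.213, 0.1284]
orientation: [0.0, 0.979, 0.202, -0.0]
wrist_force: [0.6, -2.8, -4.8]
gripper_width: 0.049
gripper_force: 45.0
```

step_arm(
  commands=[
    [[0, 0, 1, 0, 0, 0, 1], [0, 0, 2, 0, 0, 0, 1], [0, 0, 3, 0, 0, 0, 1], [0, 0, 3, 0, 0, 0, 1]],
  ],
)

```text
clock: 9.78
tool_pos: [0.5506, 0.213, 0.1262]
orientation: [0.0, 0.979, 0.202, -0.0]
wrist_force: [0.4, -6.5, 1.5]
gripper_width: 0.049
gripper_force: 45.0
```

Near pin level, with a side force of −6.5 N in y, so I'll ease 1 mm along tool +y and press lightly.

step_arm(
  commands=[
    [[0, 0.5, 0, 0, 0, 0, 1], [0, 1, 0, 0, 0, 0, 1], [0, 1, 1, 0, 0, 0, 1], [0, 1, 1, 0, 0, 0, 1]],
  ],
)

```text
clock: 10.12
tool_pos: [0.5507, 0.2131, 0.1261]
orientation: [-0.0, 0.979, 0.202, 0.0]
wrist_force: [-3.7, -6.1, 9.7]
gripper_width: 0.0494
gripper_force: 45.0
```

The cap rests on the pins at z=0.1261 with about 10 N. I'll turn slowly under light pressure.

step_arm(
  commands=[
    [[0, 0, 0.5, 0, 0, -0.06, 1], [0, -0.1, 0.5, 0, 0, -0.12, 1], [0, -0.2, 0.5, 0, 0, -0.18, 1], [0, -0.3, 0.5, 0, 0, -0.24, 1], [-0.1, -0.4, 0.5, 0, 0, -0.3, 1], [-0.1, -0.5, 0.5, 0, 0, -0.36, 1]],
  ],
)

```text
clock: 10.62
tool_pos: [0.5501, 0.2138, 0.126]
orientation: [-0.0, 0.927, 0.376, 0.0]
wrist_force: [-6.1, -5.1, 14.1]
gripper_width: 0.0495
gripper_force: 45.0
```

step_arm(
  commands=[
    [[-0.5, 0, 0, 0, 0, -0.06, 1], [-1, -0.1, 0, 0, 0, -0.12, 1], [-1, -0.2, 0, 0, 0, -0.18, 1], [-1, -0.3, 0, 0, 0, -0.24, 1], [-1, -0.4, 0, 0, 0, -0.3, 1], [-1, -0.5, 0, 0, 0, -0.36, 1]],
  ],
)

```text
clock: 11.12
tool_pos: [0.5495, 0.2141, 0.126]
orientation: [-0.0, 0.844, 0.536, 0.001]
wrist_force: [-3.7, -3.0, 10.6]
gripper_width: 0.0492
gripper_force: 45.0
```

step_arm(
  commands=[
    [[-0.2, 0, 0.2, 0, 0, -0.06, 1], [-0.5, 0, 0.2, 0, 0, -0.12, 1], [-0.5, -0.1, 0.2, 0, 0, -0.18, 1], [-0.5, -0.2, 0.2, 0, 0, -0.24, 1], [-0.5, -0.3, 0.2, 0, 0, -0.3, 1], [-0.5, -0.4, 0.2, 0, 0, -0.36, 1]],
  ],
)

```text
clock: 11.62
tool_pos: [0.5489, 0.2143, 0.1259]
orientation: [-0.0, 0.735, 0.678, 0.001]
wrist_force: [-4.7, -3.3, 10.9]
gripper_width: 0.0493
gripper_force: 45.0
```

```bash
python3 -c "
from h import *
p,r,s=pose();print(p,s['wrist_force'],s['ft_torque'],s['joints'][6],r.as_matrix()[:2,0])"
```

```text
[0.54887603 0.21431873 0.12590475] [-4.74568675 -3.27310899 10.8685642 ] [-0.5023526   0.80060297 -0.22750128] -0.8778795032352732 [0.07952998 0.99683015]
```

step_arm(
  commands=[
    [[-0.2, -0.2, 0, 0, 0, -0.06, 1], [-0.3, -0.4, 0, 0, 0, -0.12, 1], [-0.3, -0.6, 0, 0, 0, -0.18, 1], [-0.3, -0.7, 0, 0, 0, -0.24, 1], [-0.3, -0.8, 0, 0, 0, -0.3, 1], [-0.4, -1, 0, 0, 0, -0.36, 1]],
  ],
)

```text
clock: 12.12
tool_pos: [0.5474, 0.2134, 0.1244]
orientation: [-0.001, 0.601, 0.799, 0.0]
wrist_force: [0.1, -1.2, -0.8]
gripper_width: 0.0495
gripper_force: 45.0
```

It dropped (z=0.1244, force gone). I'll push down now.

step_arm(
  commands=[
    [[0, 0, 1, 0, 0, 0, 1], [0, 0, 2, 0, 0, 0, 1], [0, 0, 3, 0, 0, 0, 1], [0, 0, 3, 0, 0, 0, 1]],
  ],
)

```text
clock: 12.45
tool_pos: [0.5478, 0.2127, 0.1212]
orientation: [-0.0, 0.603, 0.798, 0.0]
wrist_force: [0.4, 0.1, -2.2]
gripper_width: 0.0491
gripper_force: 45.0
```

Going down freely. Next it meets the spring.

step_arm(
  commands=[
    [[0, 0, 1, 0, 0, 0, 1], [0, 0, 2, 0, 0, 0, 1], [0, 0, 3, 0, 0, 0, 1], [0, 0, 4, 0, 0, 0, 1], [0, 0, 5, 0, 0, 0, 1], [0, 0, 6, 0, 0, 0, 1], [0, 0, 6, 0, 0, 0, 1]],
  ],
)

```text
clock: 13.03
tool_pos: [0.5479, 0.2126, 0.1156]
orientation: [0.0, 0.603, 0.798, 0.0]
wrist_force: [-0.7, -0.1, 4.0]
gripper_width: 0.0493
gripper_force: 45.0
```

step_arm(
  commands=[
    [[0, 0, 0.7, 0, 0, 0, 1], [0, 0, 1.4, 0, 0, 0, 1], [0, 0, 2, 0, 0, 0, 1], [0, 0, 2.5, 0, 0, 0, 1], [0, 0, 2.5, 0, 0, 0, 1]],
  ],
)

```text
clock: 13.45
tool_pos: [0.548, 0.2127, 0.1142]
orientation: [0.0, 0.603, 0.798, 0.0]
wrist_force: [-4.2, -2.9, 15.8]
gripper_width: 0.0494
gripper_force: 45.0
```

step_arm(
  commands=[
    [[0, 0, 0.5, 0, 0, 0, 1], [0, 0, 0.5, 0, 0, 0, 1], [0, 0, 0.5, 0, 0, 0, 1], [0, 0, 0.5, 0, 0, 0, 1], [0, 0, 0.5, 0, 0, 0, 1], [0, 0, 0.5, 0, 0, 0, 1]],
  ],
)

```text
clock: 13.95
tool_pos: [0.548, 0.2127, 0.1142]
orientation: [0.001, 0.603, 0.798, 0.0]
wrist_force: [-5.3, -3.2, 20.2]
gripper_width: 0.0491
gripper_force: 45.0
```

```bash
python3 - <<'E'
from h import *
c=cam("wrist"); s=cam("scene"); p,r,st=pose(); print(p,st["wrist_force"],st["ft_torque"],st["gripper_force"],st["clock"])
a=cv2.resize(s["frame"][160:230,350:460],(660,420),interpolation=cv2.INTER_CUBIC); save("w6.png",a)
E
```

```text
[0.54795956 0.21265766 0.11418175] [-5.96621233 -2.68885015 19.66353769] [-0.85488547  1.25709486 -0.04663067] 45.00650157653581 14.05
```

View pics/w6.png

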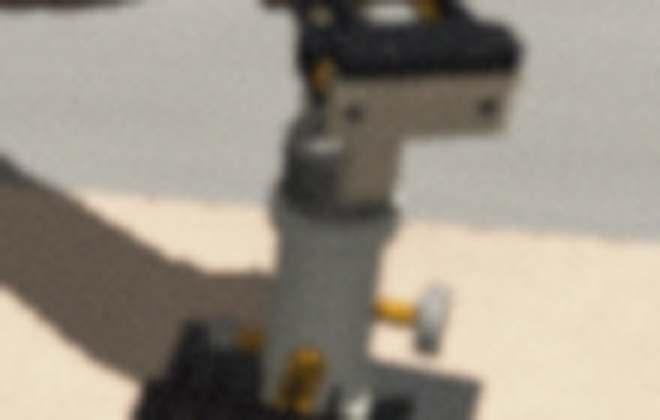

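The picture shows the cap sitting flush on the shoulder at about (330,205) in the crop, still held and pressed at a steady 20 N. I'm handing it in.

```bash
python3 -c "
from rig import ctrl
print(ctrl.close_job())"
```

```text
the job is handed in; nothing more can be done
None
```

The cap was turned about 1.4 rad until it dropped over the pins, is pushed fully home on the shoulder at about 20 N, and is still gripped; the job was handed in at about 14 s, with its verdict not shown.

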